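# Slide the granite chip along the rail into the corner pocket

### The job

Using the fingertips only and never picking it up, push the granite chip straight across the board until its long side lies flat against the brass rail, then, keeping it against the rail, slide it along to the aluminium stop until it sits fully home in the corner pocket on the side of the stop that faces the middle of the board. Then take the hand away, and leave everything else where it is.

Things in the scene. Friction and masses are not known exactly. Their poses are not given: they have to be found in the camera images.
- board: Fixed pale-wood board, 190 x 390 x 12 mm, flat on the bench; origin at the centre of its underside, z up, its top at z = 12 mm. A brass rail (14 mm wide, standing 16 mm above the board's top) runs along the far long edge, parallel to the board's y axis; its working face looks to the board's -x and lies at board x = +70 mm.
- stop: Fixed aluminium T clamped over the rail by a black thumbscrew (top 33 mm above board), at board y about +150 or -150 mm. Origin: on the board's top, 40 mm before the rail face, mid-wall; axes as the board's. Cross wall: y -7 to +7 mm, 18 mm high, out from the rail. Fence: y -37 to +37 mm, 18 mm high, 10 mm thick, parallel to the rail and 44 mm from its face. Pocket so 44 mm wide, 30 mm deep.
- chip: Loose squat grey granite slab, 50 mm long (its y axis) x 38 wide (its x) x 18 high, about 90 g, flat on the board near its middle, before the rail, turned up to 0.5 rad. Origin: centre of its underside. Home: long side on the rail (centre 19 mm from the rail face), end on the stop's wall (centre 32 mm from the stop's origin along the rail, towards the board's middle).
- cup_insert: Bystander: loose polished steel cup insert, 44 mm across, 28 mm high, standing on the board near the rail at the end opposite the stop; origin at the centre of its underside.
- cap_a: Bystander: loose green nylon handle cap, 36 mm across, 26 mm high, on the board's near left corner area; origin at the centre of its underside.
- cap_b: Bystander: loose green nylon handle cap like the other, on the board's near right corner area; origin at the centre of its underside.
- driver: Bystander: loose chrome torque driver, 200 mm long, 32 mm thick, lying on the bench to the right of the board, pointing roughly to the robot side; origin on the bench under the front end of its handle.
- shelf_drawer0_handle (a point): Bystander: handle of the half-open shallow drawer in the plywood shelf unit at the far left of the bench; this point is the middle of the handle.
There are look-alikes about, which are no part of the job. Leave any orange look-alike of the chip alone.

How it is judged (in metres and radians):
On the way:
1. the chip lies flat against the rail (gap under 4 mm, turned under 0.08 rad) while its centre is still more than 90 mm from the stop along the rail (x of chip in the frame of board above 0.047 m and angle between the y axis of chip and the y axis of board, either way round below 0.08 rad and (y of chip in the frame of stop above 0.09 m or y of chip in the frame of stop below -0.09 m)), for 0.1 s.
At the end, for the whole second after the job is handed in: The chip rests flat on the board in the pocket on the inner side of the stop: less than 4 mm from the rail, less than 3.5 mm from the stop's wall, turned less than 0.08 rad from the rail, at rest (x of chip in the frame of board above 0.047 m and angle between the y axis of chip and the y axis of board, either way round below 0.08 rad and y of chip in the frame of stop between -0.0355 and 0.0355 m and y of chip in the frame of board between -0.14 and 0.14 m and z of chip in the frame of board below 0.015 m and angle between chip's own z axis and vertical below 0.06 rad and linear speed of chip below 0.01 m/s); the robot touches nothing.
It fails at once if the chip is lifted more than 6 mm off the board or tipped by more than 0.3 rad (z of chip in the frame of board above 0.018 m or angle between chip's own z axis and vertical above 0.3 rad).
It fails at once if the chip is more than 8 mm off the rail while its centre is within 85 mm of the stop along the rail (x of chip in the frame of board below 0.043 m and y of chip in the frame of stop between -0.085 and 0.085 m).
It fails at once if the cup insert, a handle cap, the driver or the drawer is moved by more than 10 mm (distance of any of cup_insert, cap_a, cap_b, driver, shelf_drawer0_handle from where it was at the start of the episode above 0.01 m).
It also fails if it takes over 45 s, if anything falls off the work surface, if the arm or the gripper's body presses on something with over 40 N, if the wrist force passes 120 N, or if a joint passes its speed limit or range.

### The arm

A 7-joint arm with a two-finger parallel gripper is mounted at the origin on the work surface. World frame = base frame: x ahead of the robot, y to its left, z up, the work surface at z = 0. Lengths are in mm, angles in rad, forces in N, time in s.
With the tool pointing down it reaches from about 400 to 875 mm from the base axis. Payload 6.5 kg.
Tool frame: the origin (TCP) lies midway between the tips of the shut fingers; the grasp point (between the pads) lies env.grip_point_offset behind it (env.grip_point_offset is the distance from the TCP to the grasp point, in mm); z points along the fingers, y is the direction in which the jaws open and shut (so a half turn about z gives the same grasp; the last joint's range is limited). The gripper opens to 88 mm and grips with 3 to 60 N. Pads are 18 mm wide; open, the fingers measure 123 mm over their backs; the gripper's body (75 mm by 187 mm) begins 45 mm behind the grasp point.
Start: joints at [1.277, 0.536, -0.004, 1.538, 0.003, 1.067, -0.071], TCP at [146.789, -633.201, 238.716] pointing down, gripper open.
Joint ranges: [-2.7, 2.7], [-0.37, 2.16], [-1.27, 1.26], [0.24, 2.4], [-1.31, 4.45], [0.19, 1.91], [-2.76, 2.76]. Speed limits (rad/s): [2.39, 2.39, 3.14, 3.14, 3.14, 3.14, 3.14].

### API

Orientations are given as a unit quaternion [w, x, y, z].
In Python, from station import env gives the robot as it stands.
- The arm moves only by the shell command python3 -m crank 'ROWS' [FORCE]. ROWS is JSON, a list of rows, each a list of 3 entries, a list of its own where there are three numbers: the opening, from 0 (shut) to 1 (fully open), then the shift along the tool's x, y, z in m, then the turn, a rotation vector about the tool's x, y, z in rad. A call has 1 to 8 rows; each row is the pose to reach, as a shift and turn from the pose commanded when the call began, along the tool's axes at that moment; what a row does not reach only later rows make up. A row lasts 1/10 s, in which the tool goes at most 50 mm and 8.59 degrees, less where a joint would pass 70% of its speed; a pose out of reach is approached as far as the arm can. A call with a gripper value outside its range is refused whole. The fingers move at their own pace and stop on an object; FORCE is the grip in N (left out, the last holds). Time passes only in rows, so rows that repeat a pose let the fingers close. It gives the time, the measured TCP pose, the force and the opening at its end, in the units of the state.
- env.read_state(): the state, without advancing time (a new reading comes with each control period).
- env.camera(name): name is "side" or "top"; returns a dict with "image" (400x640x3 uint8, red, green, blue), "fx", "fy", "cx", "cy" (pixels), "k1" (the pictures are not rectified: a ray, as slopes to the right and down, at radius r is drawn at 1 + k1 r^2 times it, then the intrinsics apply), "rvec" (rotation vector, rad) and "tvec" (3), from world to camera coordinates, as OpenCV has them. Camera axes: x right, y down, z forward; pixel columns grow to the right and rows downward; lengths in mm; the calibration is good to about 2 mm. A picture is of the moment at which its call begins. There is no depth.
- env.sign_off(): hands the job in, once; it reports no verdict.
The state is a dict: "clock": time; "q": joint angles; "joint_velocities": joint speeds; "effort": joint torques, N m; "tcp_pos": TCP position; "ee_rot": TCP orientation; "force": force on the tool from outside, world axes, zero at the start; "wrist_torque": the same for the moment, N m; "finger_gap": finger opening in mm.
Only numpy, scipy, OpenCV 4.12 (cv2) and the standard library are available. Lean on these libraries where they do the work, as an engineer would, in place of code of your own. Each camera call takes 0.05 s, during which the arm holds its last target.

## Working session

There is one attempt and no reset: what is moved stays moved. The work goes in short steps, Python scripts to look and compute and a shell command to move; the robot and the scene stay as the last step left them, time stands still between calls to the robot, and variables do not carry over. Pictures are saved under pics/ and viewed, and the job is handed in when it is done.

```bash
ls; mkdir -p pics
python3 - <<'E'
from station import env
import cv2
s=env.read_state(); print({k:s[k] for k in ("clock","tcp_pos","ee_rot","force","finger_gap")}, env.grip_point_offset)
for n in ("top","side"):
    c=env.camera(n); cv2.imwrite(f"pics/{n}0.png",c["image"][:,:,::-1]); print(n,{k:v for k,v in c.items() if k!="image"})
E
```

```text
pics
{'clock': 0.0, 'tcp_pos': array([ 146.64904998, -632.63462437,  237.83642837]), 'ee_rot': array([-8.39920025e-04,  9.93516118e-01,  1.13688153e-01, -1.45999650e-04]), 'force': array([1.08152329, 0.58218513, 0.30066673]), 'finger_gap': 88.29348686318453} 18.700000000000003
top {'fx': 388.7790333729971, 'fy': 388.7790333729971, 'cx': 317.0425434808846, 'cy': 201.29840411520806, 'k1': -0.04171552125739408, 'rvec': array([ 2.16979556, -2.19891111,  0.06254875]), 'tvec': array([  75.27835586,  490.88899204, 1053.61228864])}
side {'fx': 376.9427195077067, 'fy': 376.9427195077067, 'cx': 318.0224228337681, 'cy': 197.63058084772652, 'k1': -0.052046898796175974, 'rvec': array([ 0.77766826, -2.6447577 ,  0.9976419 ]), 'tvec': array([457.02498777, 189.72284009, 911.52861902])}
```

View pics/top0.png

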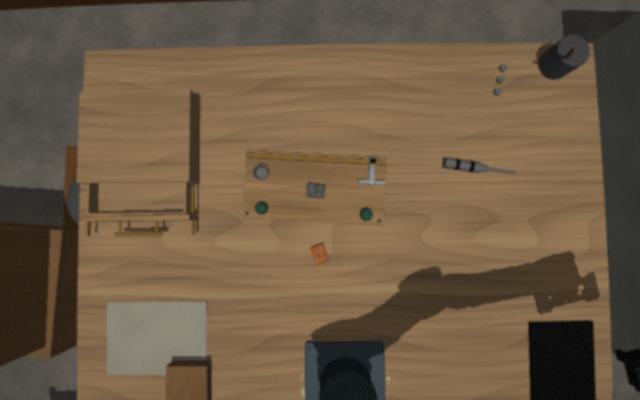

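View pics/side0.png

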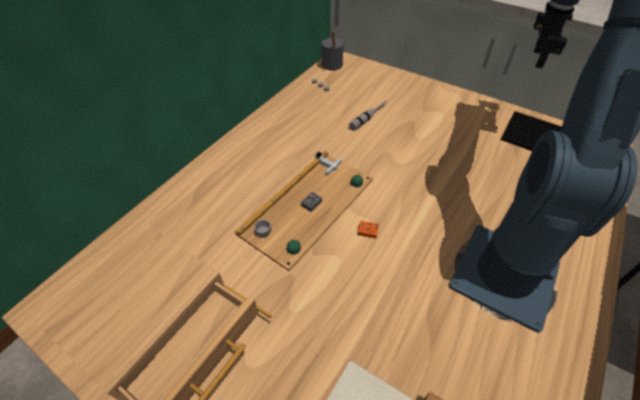

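```bash
cat > h.py <<'E'
import numpy as np, cv2
from station import env
def und(c,uv):
    p=(np.array(uv,float)-[c["cx"],c["cy"]])/[c["fx"],c["fy"]]
    q=p.copy()
    for _ in range(30): q=p/(1+c["k1"]*(q**2).sum(-1,keepdims=True))
    return q
def ray(c,uv,z):
    R,_=cv2.Rodrigues(c["rvec"]); t=np.array(c["tvec"])
    q=und(c,np.atleast_2d(uv)); d=np.c_[q,np.ones(len(q))]@R
    o=-R.T@t
    return o+d*((z-o[2])/d[:,2])[:,None]
def proj(c,P):
    K=np.array([[c["fx"],0,c["cx"]],[0,c["fy"],c["cy"]],[0,0,1]])
    return cv2.projectPoints(np.atleast_2d(np.array(P,float)),c["rvec"],c["tvec"],K,np.array([c["k1"],0,0,0,0]))[0][:,0]
def crop(c,x0,y0,x1,y1,s,fn,pts=()):
    im=np.ascontiguousarray(c["image"][y0:y1,x0:x1,::-1])
    im=cv2.resize(im,None,fx=s,fy=s,interpolation=cv2.INTER_CUBIC)
    im=cv2.convertScaleAbs(im,alpha=1.5)
    for p in pts:
        for a,b in zip(p,np.roll(p,-1,0)):
            f=lambda v:tuple(int(round((v[i]-(x0,y0)[i]+.5)*s-.5)) for i in (0,1))
            cv2.line(im,f(a),f(b),(255,255,0),1)
    cv2.imwrite(fn,im)
E
python3 - <<'E'
from h import *
c=env.camera("top"); crop(c,235,140,395,230,5,"pics/topc.png")
c=env.camera("side"); crop(c,225,140,385,260,5,"pics/sidec.png")
E
```

```text
(no output)
```

View pics/topc.png

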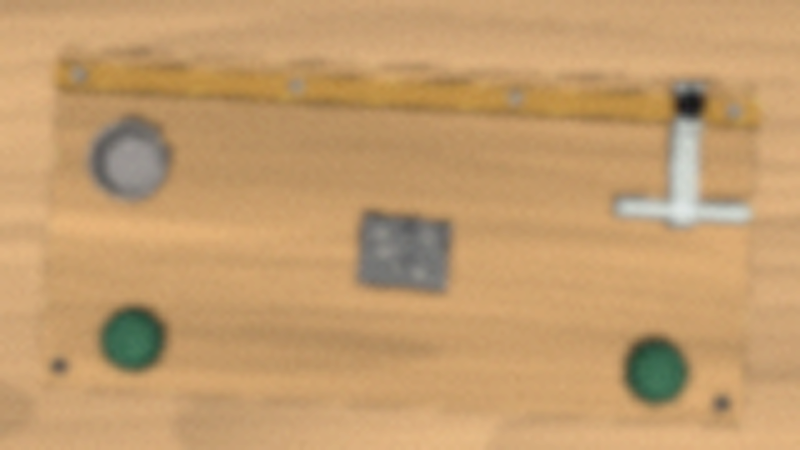

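View pics/sidec.png

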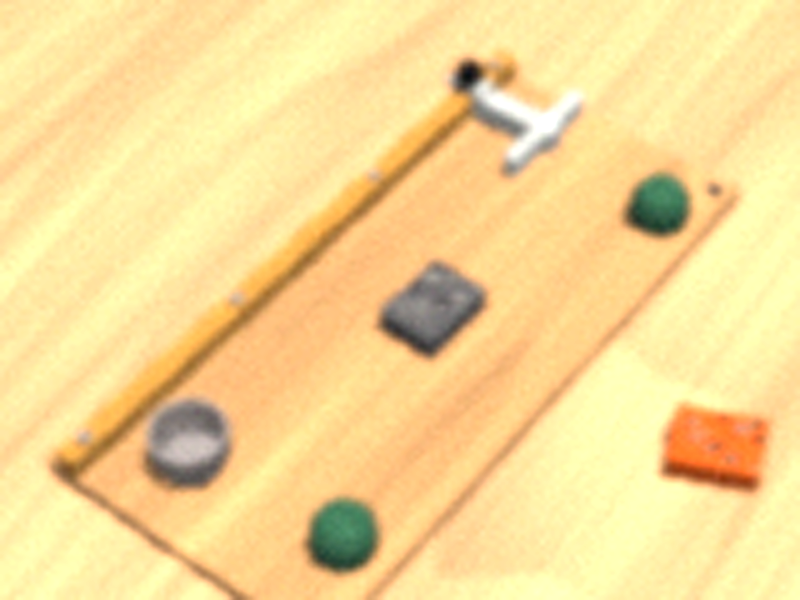

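```bash
cat > fit.py <<'E'
from h import *
from scipy.optimize import least_squares
def pose(loc,x): 
    c,s=np.cos(x[2]),np.sin(x[2]); loc=np.array(loc,float)
    return np.c_[x[0]+c*loc[:,0]-s*loc[:,1], x[1]+s*loc[:,0]+c*loc[:,1], loc[:,2]]
def full(p,o): return (np.array(p,float)+.5)/5-.5+np.array(o)
E
python3 - <<'E'
from fit import *
t=env.camera("top"); s=env.camera("side")
for c in (t,s):
    R,_=cv2.Rodrigues(c["rvec"]); print("cam",(-R.T@c["tvec"]).round())
loc=[[84,195,28],[70,195,28],[84,-195,28],[70,-195,28]]
pt=full([(57,60),(57,92),(757,95),(757,127)],(235,140))
ls=[[70,195,28],[-95,-195,12]]; ps=full([(70,462),(737,200)],(225,140))
r=least_squares(lambda x:(proj(t,pose(loc,x))-pt).ravel(),[550,80,0]); print("board top",r.x,r.fun.round(2))
r2=least_squares(lambda x:(proj(s,pose(ls,x))-ps).ravel(),r.x); print("board side",r2.x,r2.fun.round(2))
ck=[[19,25,30],[19,-25,30],[-19,-25,30],[-19,25,30]]
pc=full([(362,212),(452,220),(446,292),(357,284)],(235,140))
q=least_squares(lambda x:(proj(t,pose(ck,x))-pc).ravel(),[520,60,0]); print("chip top",q.x,q.fun.round(2))
cs=full([(437,262),(485,295),(430,340),(383,307)],(225,140)) 
# order far-right? corners: far-left.. try
W=ray(s,cs,30); print(W.round(1))
bx=r.x
stop=lambda y:None
P=[proj(t,pose([[84,195,28],[70,195,28],[70,-195,28],[84,-195,28]],bx)),proj(t,pose([[95,195,12],[-95,195,12],[-95,-195,12],[95,-195,12]],bx)),proj(t,pose(ck,q.x)),
 proj(t,pose([[70,-143,30],[36,-143,30],[36,-157,30],[70,-157,30]],bx)),proj(t,pose([[26,-113,30],[16,-113,30],[16,-187,30],[26,-187,30]],bx))]
crop(t,235,140,395,230,5,"pics/topov.png",P)
P=[proj(s,pose([[84,195,28],[70,195,28],[70,-195,28],[84,-195,28]],bx)),proj(s,pose([[95,195,12],[-95,195,12],[-95,-195,12],[95,-195,12]],bx)),proj(s,pose(ck,q.x)),
 proj(s,pose([[70,-143,30],[36,-143,30],[36,-157,30],[70,-157,30]],bx)),proj(s,pose([[26,-113,30],[16,-113,30],[16,-187,30],[26,-187,30]],bx))]
crop(s,225,140,385,260,5,"pics/sideov.png",P)
# stop world->board
for n,c,p in(("top",t,full([(683,210),(615,208),(750,212)],(235,140))),):
    w=ray(c,p,30); cc,ss=np.cos(bx[2]),np.sin(bx[2]); d=w[:,:2]-bx[:2]; print("stop in board",np.c_[cc*d[:,0]+ss*d[:,1],-ss*d[:,0]+cc*d[:,1]].round(1))
E
```

```text
cam [ 422.   61. 1084.]
cam [126. 632. 813.]
board top [ 5.32710381e+02  7.54116205e+01 -6.49923176e-02] [-0.72  0.64 -1.05 -0.74  0.98  0.7   0.78 -0.64]
board side [ 5.32445303e+02  7.75875168e+01 -8.73039566e-02] [-0.83  0.43  0.95 -0.87]
chip top [ 5.21855073e+02  7.25644834e+01 -9.78184788e-02] [-0.1   0.31  0.18  0.24  0.22 -0.3  -0.3  -0.24]
[[534.4  46.6  30. ]
 [498.4  52.9  30. ]
 [506.   96.3  30. ]
 [541.   90.5  30. ]]
stop in board [[  20.1 -154.1]
 [  19.3 -117. ]
 [  20.9 -190.6]]
```

View pics/topov.png

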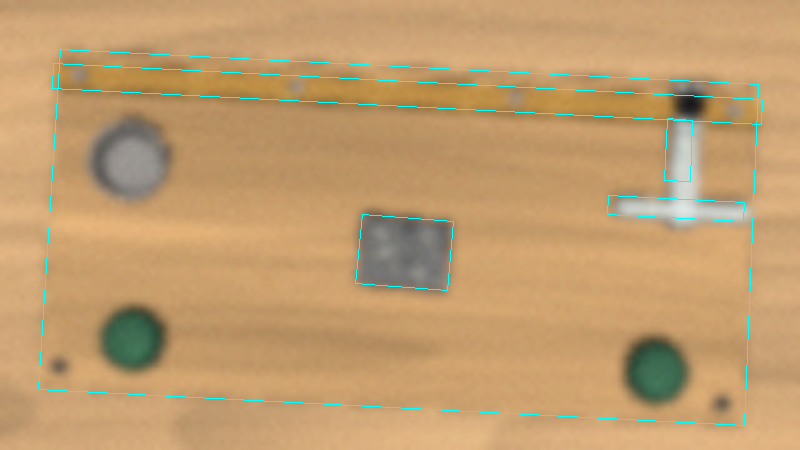

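View pics/sideov.png

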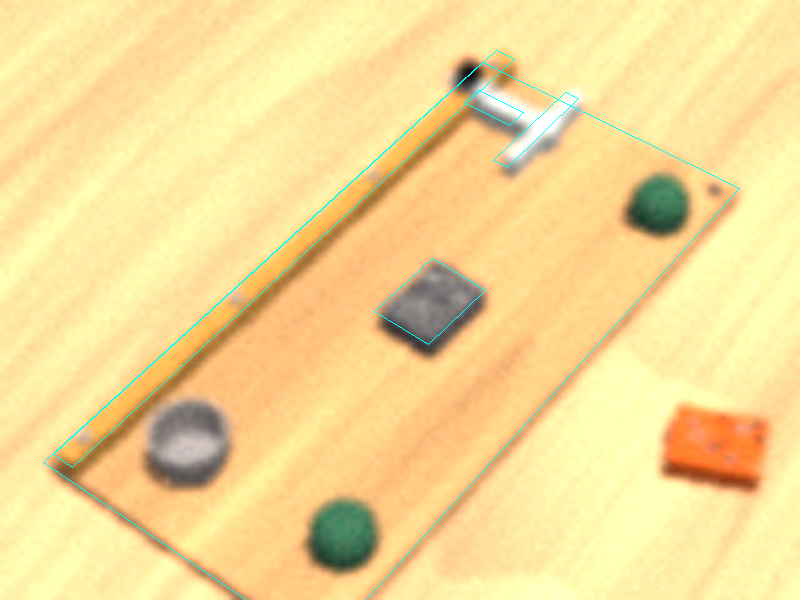

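```bash
cat > go.py <<'E'
from fit import *
from scipy.spatial.transform import Rotation as Ro
B=[532.7,75.4,-0.065]
def w2b(p):
    c,s=np.cos(B[2]),np.sin(B[2]); d=np.array(p[:2])-B[:2]; return np.array([c*d[0]+s*d[1],-s*d[0]+c*d[1]])
def b2w(x,y,z): return pose([[x,y,z]],B)[0]
def rel(w,yaw=B[2]):
    st=env.read_state(); q=st["ee_rot"]; R=Ro.from_quat([q[1],q[2],q[3],q[0]])
    T=Ro.from_euler("z",yaw)*Ro.from_quat([1,0,0,0])
    print("t",st["clock"],"shift m",(R.inv().apply(np.array(w)-st["tcp_pos"])/1000).round(4),"turn",(R.inv()*T).as_rotvec().round(4),
      "| tcp",st["tcp_pos"].round(1),"board",w2b(st["tcp_pos"]).round(1),"F",st["force"].round(1),"gap",round(st["finger_gap"],1))
E
python3 -c "
from go import *
print('chip',w2b([521.9,72.6]))
rel([350,-400,200])
rel(b2w(-62,-3.5,120))"
```

```text
chip [-10.59532116  -3.49559286]
t 0.3 shift m [ 0.2507 -0.1811  0.0385] turn [-6.000e-04  2.000e-04  2.928e-01] | tcp [ 146.7 -633.   238.4] board [-339.2 -732. ] F [-0.4  0.5 -0.7] gap 88.0
t 0.3 shift m [ 0.4756 -0.6174  0.1187] turn [-6.000e-04  2.000e-04  2.928e-01] | tcp [ 146.7 -633.   238.4] board [-339.2 -732. ] F [-0.4  0.5 -0.7] gap 88.0
```

Candidates for the chip: the grey slab on the board at top px (315,190), and the orange slab off the board at (319,254), which is a look-alike. Round items (caps at 261,207 and 366,214, cup at 261,172) don't match the description. I choose the grey one; the crop showed it speckled grey and flat before the rail. The stop is at the right end, around (372,175).

```bash
python3 -m crank '[[0,[0.036,-0.026,0.005],[0,0,0.1]],[0,[0.072,-0.052,0.01],[0,0,0.2]],[0,[0.108,-0.078,0.015],[0,0,0.293]],[0,[0.144,-0.104,0.02],[0,0,0.293]],[0,[0.18,-0.13,0.025],[0,0,0.293]],[0,[0.216,-0.156,0.03],[0,0,0.293]],[0,[0.25,-0.181,0.038],[0,0,0.293]],[0,[0.25,-0.181,0.038],[0,0,0.293]]]' 20; python3 -c "
from go import *
rel(b2w(-62,-3.5,120))"
```

```text
clock: 1.1
tcp_pos: [353.9, -394.6, 199.9]
ee_rot: [-0.002, 1.0, -0.028, 0.001]
force: [-0.0, -0.6, 0.2]
finger_gap: 26.2
t 1.1 shift m [ 0.0903 -0.4759  0.0818] turn [-0.0038 -0.0009  0.0094] | tcp [ 353.9 -394.6  199.9] board [-147.9 -480.6] F [-0.  -0.6  0.2] gap 26.2
```

```bash
python3 -m crank '[[0,[0.01,-0.045,0.005],[0,0,0]],[0,[0.02,-0.09,0.01],[0,0,0]],[0,[0.03,-0.135,0.015],[0,0,0]],[0,[0.04,-0.18,0.02],[0,0,0]],[0,[0.05,-0.225,0.03],[0,0,0]],[0,[0.06,-0.27,0.04],[0,0,0]],[0,[0.07,-0.315,0.045],[0,0,0]],[0,[0.08,-0.36,0.05],[0,0,0]]]'; python3 -m crank '[[0,[0.005,-0.04,0.01],[0,0,0]],[0,[0.01,-0.08,0.02],[0,0,0]],[0,[0.01,-0.11,0.03],[0,0,0]],[0,[0.01,-0.11,0.03],[0,0,0]],[0,[0.01,-0.11,0.03],[0,0,0]]]'; python3 -c "
from go import *
rel(b2w(-62,-3.5,120))"
```

```text
clock: 1.9
tcp_pos: [453.1, -45.4, 150.7]
ee_rot: [0.0, 0.999, -0.033, 0.0]
force: [1.1, -0.1, 0.3]
finger_gap: 0.3
clock: 2.4
tcp_pos: [469.8, 62.4, 120.6]
ee_rot: [0.0, 0.999, -0.032, -0.0]
force: [-0.2, -0.3, 0.5]
finger_gap: 0.4
t 2.4 shift m [-0.0001 -0.0135  0.0006] turn [0.0005 0.0005 0.0008] | tcp [469.8  62.4 120.6] board [-61.9 -17. ] F [-0.2 -0.3  0.5] gap 0.4
```

```bash
python3 -m crank '[[0,[0,-0.013,0.025],[0,0,0]],[0,[0,-0.013,0.05],[0,0,0]],[0,[0,-0.013,0.075],[0,0,0]],[0,[0,-0.013,0.095],[0,0,0]],[0,[0,-0.013,0.102],[0,0,0]],[0,[0,-0.013,0.102],[0,0,0]]]'; python3 -c "
from go import *
rel(b2w(-40,-3.5,18))
c=env.camera('side'); crop(c,225,140,385,260,5,'pics/s1.png')
c=env.camera('top'); crop(c,235,140,395,240,5,'pics/t1.png')"
```

```text
clock: 3.0
tcp_pos: [470.5, 74.2, 18.4]
ee_rot: [0.001, 0.999, -0.034, -0.001]
force: [0.7, -0.0, 0.4]
finger_gap: 0.5
t 3.0 shift m [ 0.022  -0.0018  0.0004] turn [ 0.0011  0.0011 -0.0021] | tcp [470.5  74.2  18.4] board [-62.   -5.3] F [ 0.7 -0.   0.4] gap 0.5
```

View pics/s1.png

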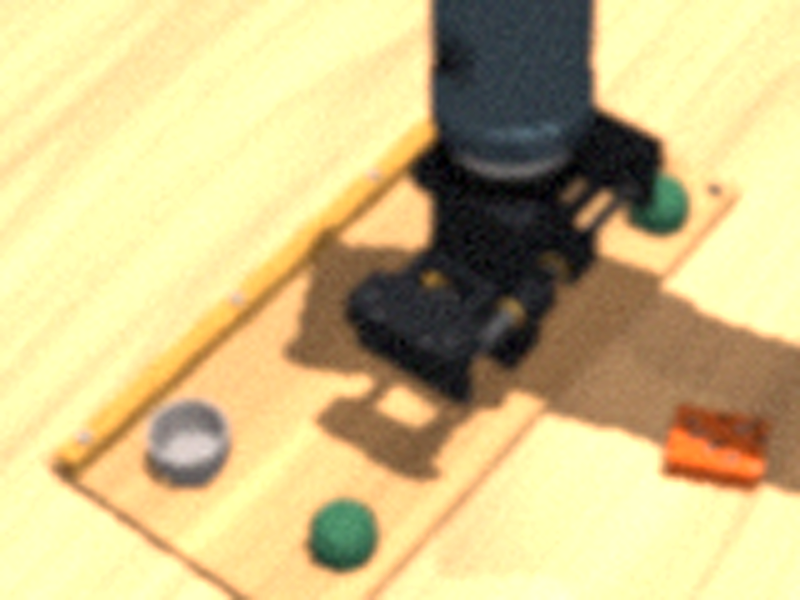

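View pics/t1.png

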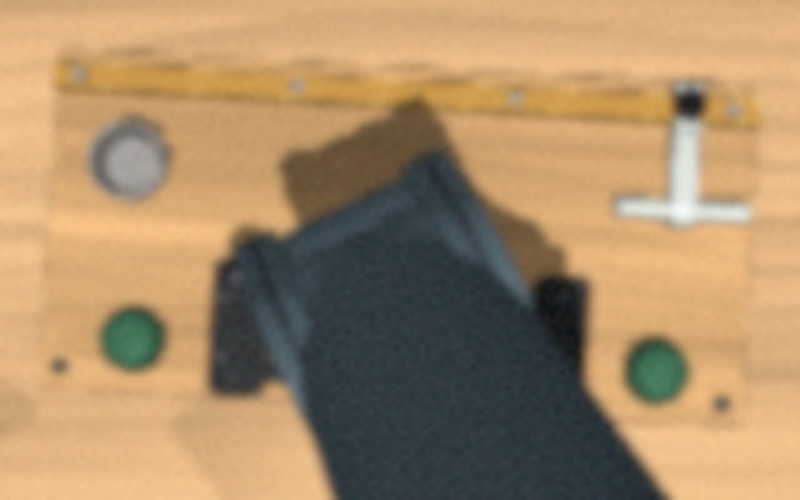

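```bash
python3 -m crank '[[0,[0.006,-0.002,0],[0,0,0]],[0,[0.012,-0.002,0],[0,0,0]],[0,[0.018,-0.002,0],[0,0,0]],[0,[0.023,-0.002,0],[0,0,0]],[0,[0.028,-0.002,0],[0,0,0]],[0,[0.033,-0.002,0],[0,0,0]],[0,[0.038,-0.002,0],[0,0,0]],[0,[0.043,-0.002,0],[0,0,0]]]';python3 -m crank '[[0,[0.005,0,0],[0,0,0]],[0,[0.01,0,0],[0,0,0]],[0,[0.015,0,0],[0,0,0]],[0,[0.02,0,0],[0,0,0]],[0,[0.025,0,0],[0,0,0]],[0,[0.03,0,0],[0,0,0]]]'; python3 -c "
from go import *
rel(b2w(23,-3.5,18))"
```

```text
clock: 3.9
tcp_pos: [514.1, 74.9, 18.6]
ee_rot: [0.0, 0.999, -0.033, -0.0]
force: [-0.2, -0.0, 0.2]
finger_gap: 0.5
clock: 4.5
tcp_pos: [544.1, 72.9, 18.7]
ee_rot: [0.0, 0.999, -0.033, -0.0]
force: [-0.1, -0.3, -1.1]
finger_gap: 0.8
t 4.5 shift m [0.0115 0.0017 0.0007] turn [ 0.      0.0001 -0.0002] | tcp [544.1  72.9  18.7] board [11.5 -1.8] F [-0.1 -0.3 -1.1] gap 0.8
```

```bash
python3 -m crank '[[0,[0.003,0.001,0],[0,0,0]],[0,[0.006,0.001,0],[0,0,0]],[0,[0.008,0.001,0],[0,0,0]],[0,[0.009,0.001,0],[0,0,0]],[0,[0.009,0.001,0],[0,0,0]]]'; python3 -c "
from go import *
rel(b2w(23,-3.5,18))
c=env.camera('side'); crop(c,225,140,385,260,5,'pics/s2.png')
c=env.camera('top'); crop(c,235,140,395,240,5,'pics/t2.png')"
```

```text
clock: 5.0
tcp_pos: [552.7, 71.3, 18.7]
ee_rot: [-0.0, 0.999, -0.033, 0.0]
force: [0.6, 0.3, 0.5]
finger_gap: 0.4
t 5.0 shift m [0.0027 0.0008 0.0007] turn [-0.     -0.0002 -0.0002] | tcp [552.7  71.3  18.7] board [20.3 -2.7] F [0.6 0.3 0.5] gap 0.4
```

View pics/s2.png

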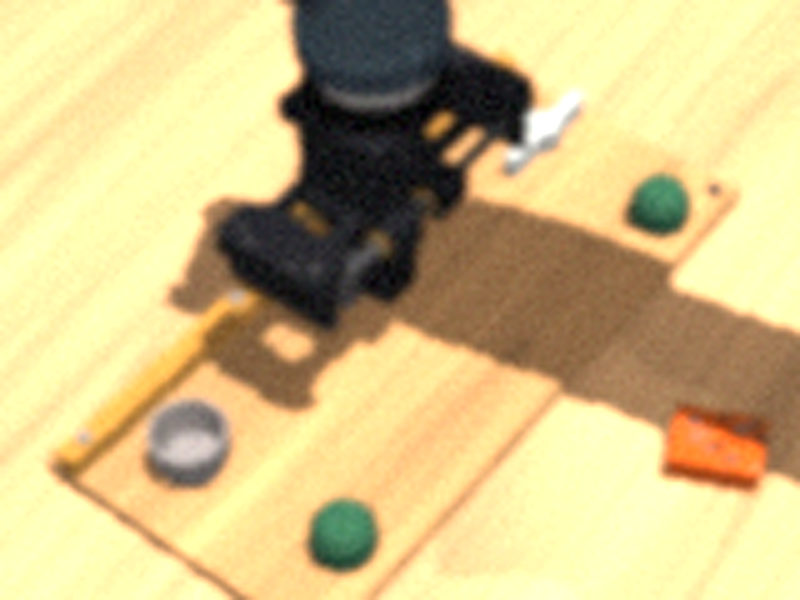

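View pics/t2.png

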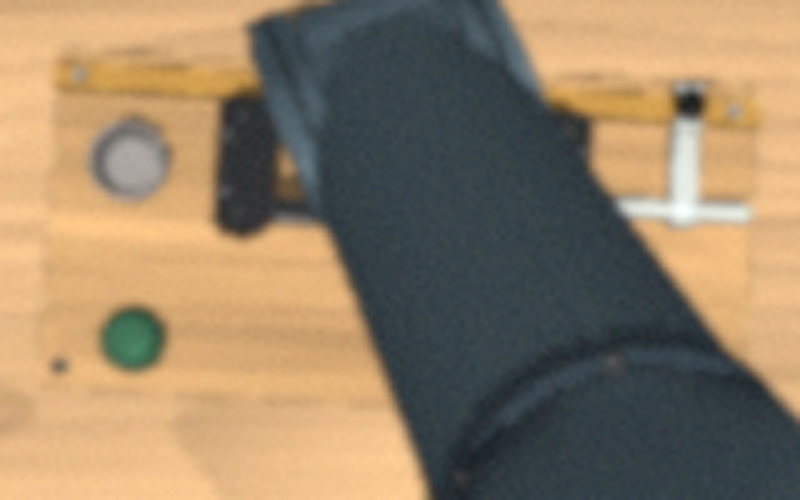

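```bash
for i in 1; do python3 -m crank '[[0,[0.001,0,0],[0,0,0]],[0,[0.002,0,0],[0,0,0]],[0,[0.003,0,0],[0,0,0]],[0,[0.003,0,0],[0,0,0]]]'; done; python3 -m crank '[[0,[0.001,0,0],[0,0,0]],[0,[0.002,0,0],[0,0,0]],[0,[0.002,0,0],[0,0,0]]]'
```

```text
clock: 5.5
tcp_pos: [554.0, 71.3, 18.4]
ee_rot: [0.0, 0.999, -0.032, -0.002]
force: [-5.9, 0.1, 3.8]
finger_gap: 0.4
clock: 5.8
tcp_pos: [554.0, 71.3, 18.1]
ee_rot: [0.0, 0.999, -0.032, -0.003]
force: [-9.5, 1.7, 7.8]
finger_gap: 0.1
```

```bash
python3 -m crank '[[0,[-0.01,0,0],[0,0,0]],[0,[-0.03,0,0],[0,0,0]],[0,[-0.04,0,-0.03],[0,0,0]],[0,[-0.05,-0.02,-0.075],[0,0,0]],[0,[-0.06,-0.06,-0.12],[0,0,0]],[0,[-0.08,-0.1,-0.14],[0,0,0]],[0,[-0.1,-0.14,-0.15],[0,0,0]],[0,[-0.12,-0.18,-0.15],[0,0,0]]]'; python3 -m crank '[[0,[-0.02,-0.04,0],[0,0,0]],[0,[-0.04,-0.08,0],[0,0,0]],[0,[-0.04,-0.08,0],[0,0,0]]]'; python3 -c "
from go import *
rel(b2w(51,54,100))
c=env.camera('side'); crop(c,225,140,385,260,5,'pics/s3.png')
c=env.camera('top'); crop(c,235,140,395,240,5,'pics/t3.png')"
```

```text
clock: 6.6
tcp_pos: [450.6, 260.6, 171.2]
ee_rot: [-0.001, 0.999, -0.033, 0.003]
force: [0.5, 0.5, 0.2]
finger_gap: 0.0
clock: 6.9
tcp_pos: [411.2, 348.1, 169.3]
ee_rot: [-0.003, 1.0, -0.028, 0.0]
force: [0.5, 0.5, 0.0]
finger_gap: 0.4
t 6.9 shift m [0.1879 0.2125 0.0682] turn [-0.0055  0.0002  0.0097] | tcp [411.2 348.1 169.3] board [-139.   264.3] F [0.5 0.5 0. ] gap 0.4
```

View pics/s3.png

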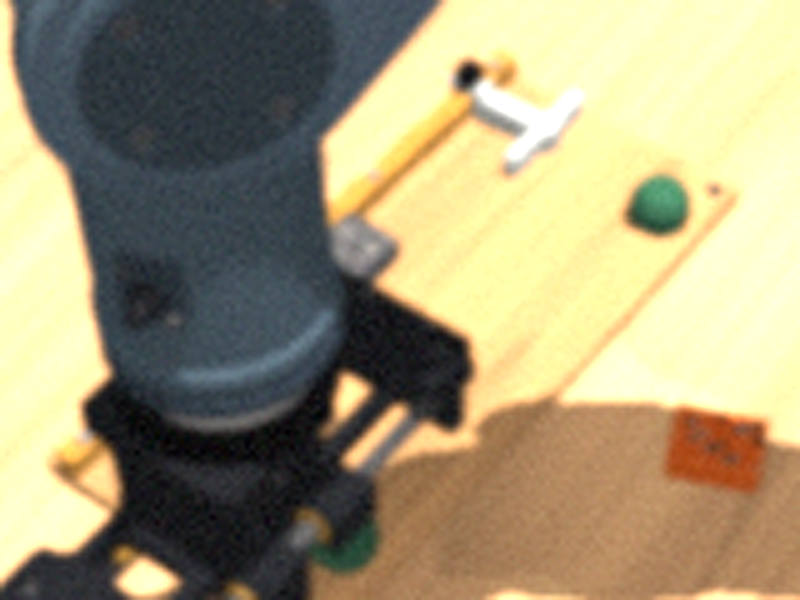

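View pics/t3.png

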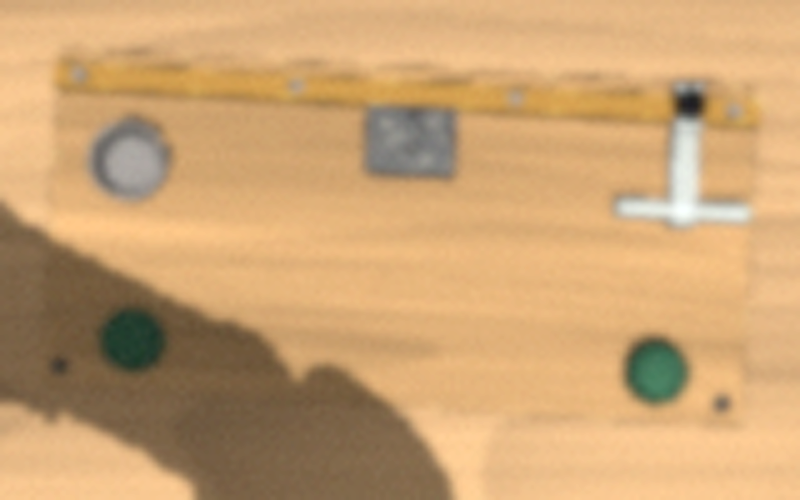

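```bash
cat > chip.py <<'E'
from go import *
def find(c,box):
    x0,y0,x1,y1=box
    im=cv2.resize(c["image"][y0:y1,x0:x1],None,fx=8,fy=8,interpolation=cv2.INTER_CUBIC).astype(int)
    m=((im[:,:,0]-im[:,:,2])<22).astype(np.uint8)
    n,l,st,_=cv2.connectedComponentsWithStats(m); k=1+np.argmax(st[1:,4])
    pts=np.argwhere(l==k)[:,::-1].astype(np.float32)
    uv=(pts+.5)/8-.5+[x0,y0]
    w=ray(c,uv,30)[:,:2]
    b=np.array([w2b(p) for p in w[::3]])
    r=cv2.minAreaRect(b.astype(np.float32)); print("board-frame chip top:",np.round(r[0],1),np.round(r[1],1),"ang",round(r[2],1))
    return b
E
python3 -c "
from chip import *
c=env.camera('top'); b=find(c,(300,155,335,182)); print(b.min(0),b.max(0))
# rail near edge
w=ray(c,full([(57,92),(200,99),(340,106),(500,111),(640,118)],(235,140)),28); print([w2b(p).round(1) for p in w])
w=ray(c,full([(672,160),(698,160),(683,208)],(235,140)),30); print([w2b(p).round(1) for p in w])
"
```

```text
board-frame chip top: [50.3 -3.4] [36.2 47.2] ang 1.0
[ 32.07173708 -27.11813585] [68.23233546 20.32442998]
[array([ 68.1, 192. ]), array([ 68.1, 113. ]), array([68. , 35.9]), array([ 69.7, -51.9]), array([  69.8, -128.7])]
[array([  47.2, -146.9]), array([  47.9, -161.1]), array([  21.2, -154. ])]
```

```bash
python3 -m crank '[[0,[0.03,0.035,0.01],[0,0,0]],[0,[0.06,0.07,0.02],[0,0,0]],[0,[0.09,0.105,0.03],[0,0,0]],[0,[0.12,0.14,0.04],[0,0,0]],[0,[0.15,0.175,0.05],[0,0,0]],[0,[0.187,0.212,0.06],[0,0,0.005]],[0,[0.187,0.212,0.068],[0,0,0.01]],[0,[0.187,0.212,0.068],[0,0,0.01]]]'; python3 -c "
from go import *
rel(b2w(49,54,18))"
```

```text
clock: 7.85
tcp_pos: [587.7, 112.9, 99.4]
ee_rot: [0.001, 0.999, -0.041, -0.001]
force: [-0.2, -0.2, -0.8]
finger_gap: 0.4
t 7.85 shift m [-0.0035 -0.0131  0.0813] turn [ 0.0021  0.0016 -0.0164] | tcp [587.7 112.9  99.4] board [52.5 41. ] F [-0.2 -0.2 -0.8] gap 0.4
```

```bash
python3 -m crank '[[0,[-0.003,-0.013,0],[0,0,-0.013]],[0,[-0.003,-0.013,0.02],[0,0,-0.013]],[0,[-0.003,-0.013,0.045],[0,0,-0.013]],[0,[-0.003,-0.013,0.07],[0,0,-0.013]],[0,[-0.003,-0.013,0.08],[0,0,-0.013]],[0,[-0.003,-0.013,0.08],[0,0,-0.013]]]'; python3 -c "
from go import *
rel(b2w(49,54,18)); rel(b2w(50,-20,18))"
```

```text
clock: 8.45
tcp_pos: [584.1, 132.1, 20.1]
ee_rot: [-0.0, 1.0, -0.03, -0.001]
force: [-0.0, -0.0, 0.6]
finger_gap: 0.7
t 8.45 shift m [0.0014 0.0059 0.002 ] turn [-0.0001  0.0023  0.0055] | tcp [584.1 132.1  20.1] board [47.6 59.9] F [-0.  -0.   0.6] gap 0.7
t 8.45 shift m [0.0019 0.0799 0.002 ] turn [-0.0001  0.0023  0.0055] | tcp [584.1 132.1  20.1] board [47.6 59.9] F [-0.  -0.   0.6] gap 0.7
```

```bash
python3 -m crank '[[0,[0.001,0.008,0.001],[0,0,0.005]],[0,[0.001,0.014,0.001],[0,0,0.005]],[0,[0.002,0.02,0.001],[0,0,0.005]],[0,[0.002,0.025,0.001],[0,0,0.005]],[0,[0.002,0.03,0.001],[0,0,0.005]],[0,[0.002,0.035,0.001],[0,0,0.005]],[0,[0.002,0.04,0.001],[0,0,0.005]],[0,[0.003,0.045,0.001],[0,0,0.005]]]';python3 -m crank '[[0,[0,0.005,0],[0,0,0]],[0,[0,0.01,0],[0,0,0]],[0,[0,0.012,0],[0,0,0]],[0,[0,0.012,0],[0,0,0]]]'; python3 -c "
from go import *
rel(b2w(50,0,18))
c=env.camera('side'); crop(c,225,140,385,260,5,'pics/s4.png')
c=env.camera('top'); crop(c,235,140,395,240,5,'pics/t4.png')"
```

```text
clock: 9.25
tcp_pos: [585.6, 84.9, 19.7]
ee_rot: [-0.0, 0.999, -0.034, -0.0]
force: [-0.6, 1.1, 0.7]
finger_gap: 0.5
clock: 9.65
tcp_pos: [584.9, 72.6, 19.6]
ee_rot: [0.0, 0.999, -0.034, -0.0]
force: [-0.4, -0.2, 0.2]
finger_gap: 0.3
t 9.65 shift m [-0.0023  0.0006  0.0016] turn [ 0.0004  0.0002 -0.0028] | tcp [584.9  72.6  19.6] board [52.3  0.6] F [-0.4 -0.2  0.2] gap 0.3
```

View pics/s4.png

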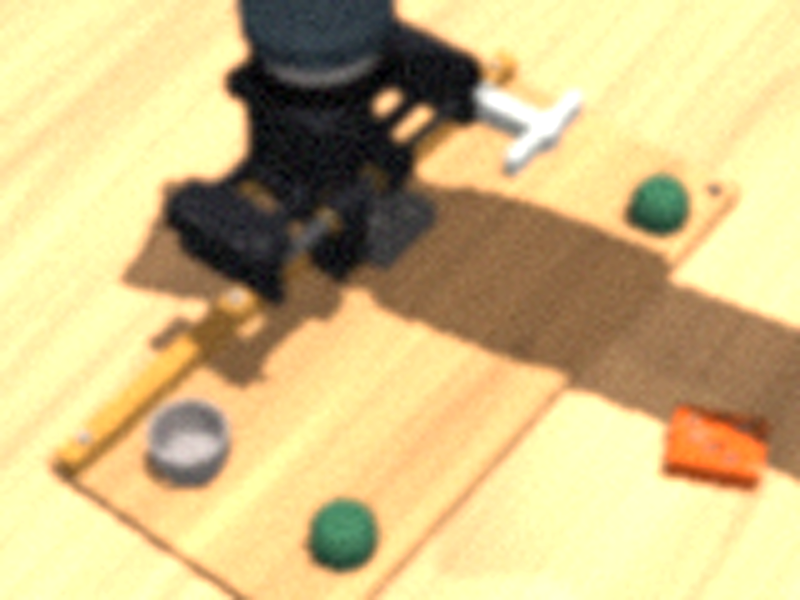

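View pics/t4.png

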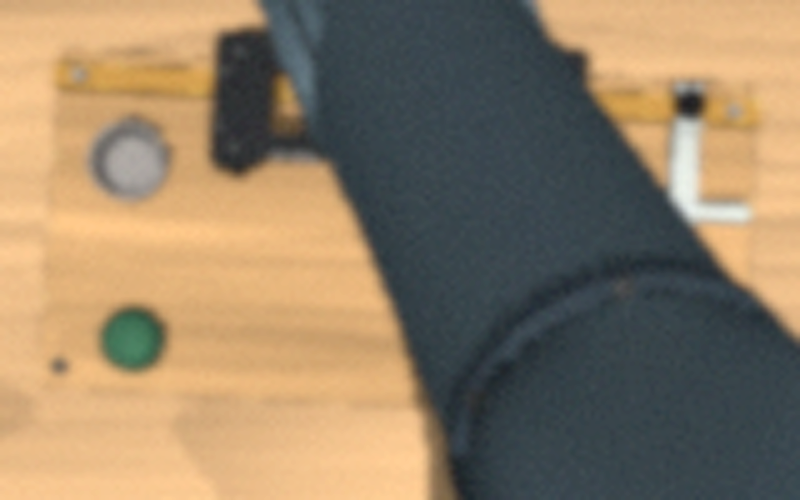

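```bash
python3 -c "
from go import *
c=env.camera('side')
ck=np.array([[19,25,30],[19,-25,30],[-19,-25,30],[-19,25,30]],float)
P=[proj(c,pose(ck+[50,-42,0],B))]
print('ref pred',(proj(c,pose([[31,-28.4,30]],B))-[225,140]+.5)*5)
crop(c,285,165,335,200,16,'pics/s5.png',P)"
```

```text
ref pred [[398.85860437 241.72544789]]
```

View pics/s5.png

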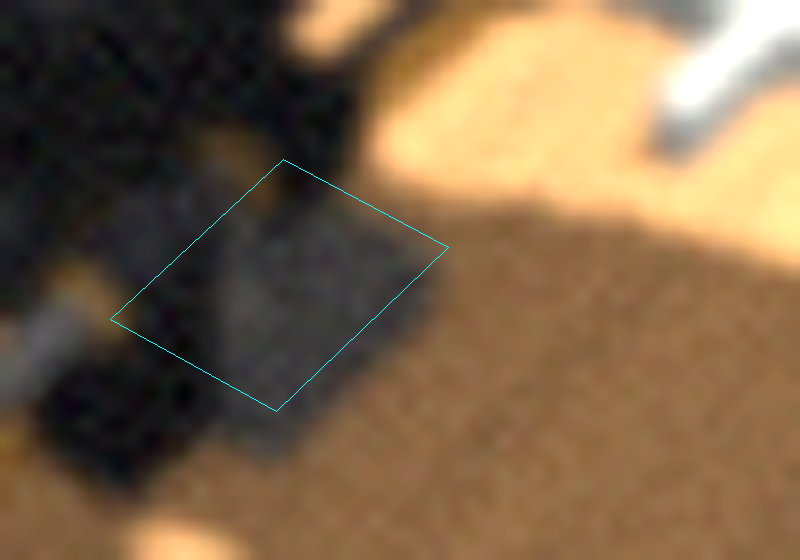

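```bash
python3 -m crank '[[0,[0,-0.006,0],[0,0,0]],[0,[-0.004,-0.006,0],[0,0,0]],[0,[-0.004,-0.003,0],[0,0,0]],[0,[-0.004,0.001,0],[0,0,0]],[0,[-0.004,0.005,0],[0,0,0]],[0,[-0.004,0.009,0],[0,0,0]],[0,[-0.004,0.013,0],[0,0,0]],[0,[-0.004,0.015,0],[0,0,0]]]'; python3 -c "
from go import *
rel(b2w(49,-20,18))"
```

```text
clock: 10.6
tcp_pos: [580.0, 57.8, 19.7]
ee_rot: [0.0, 0.999, -0.034, -0.0]
force: [-1.1, 0.6, 0.2]
finger_gap: -0.0
t 10.6 shift m [0.0007 0.0055 0.0017] turn [ 0.0003  0.0001 -0.0029] | tcp [580.   57.8  19.7] board [ 48.3 -14.5] F [-1.1  0.6  0.2] gap -0.0
```

```bash
python3 -c "
from go import *
c=env.camera('side')
ck=np.array([[19,25,30],[19,-25,30],[-19,-25,30],[-19,25,30]],float)
P=[proj(c,pose(ck+[50,-57,0],B))+[-.3,1.4]]
crop(c,285,160,335,195,16,'pics/s6.png',P)"
```

```text
(no output)
```

View pics/s6.png

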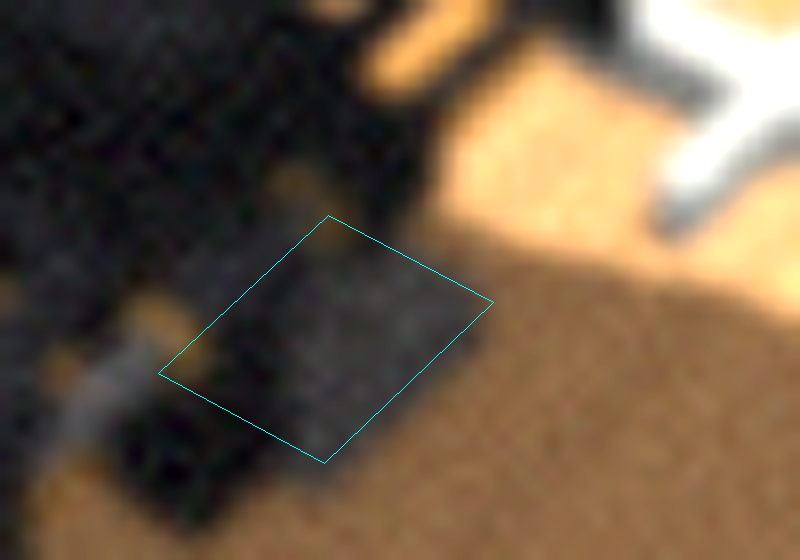

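```bash
python3 -m crank '[[0,[0,0.004,0],[0,0,0]],[0,[0,0.008,0],[0,0,0]],[0,[0,0.012,0],[0,0,0]],[0,[0.0005,0.016,0],[0,0,0]],[0,[0.0005,0.02,0],[0,0,0]],[0,[0.0005,0.024,0],[0,0,0]],[0,[0.001,0.028,0],[0,0,0]],[0,[0.001,0.03,0],[0,0,0]]]'; python3 -c "
from go import *
rel(b2w(49,-76,18))
c=env.camera('side')
ck=np.array([[19,25,30],[19,-25,30],[-19,-25,30],[-19,25,30]],float)
P=[proj(c,pose(ck+[50,w2b(env.read_state()['tcp_pos'])[1]-42.5,0],B))+[-.3,1.4]]
crop(c,290,150,340,185,16,'pics/s7.png',P)"
```

```text
clock: 11.45
tcp_pos: [579.0, 27.9, 19.7]
ee_rot: [0.0, 0.999, -0.034, -0.0]
force: [0.1, 0.7, 0.1]
finger_gap: 0.5
t 11.45 shift m [-0.0002  0.0316  0.0017] turn [ 0.0002  0.0001 -0.0026] | tcp [579.   27.9  19.7] board [ 49.3 -44.4] F [0.1 0.7 0.1] gap 0.5
```

View pics/s7.png

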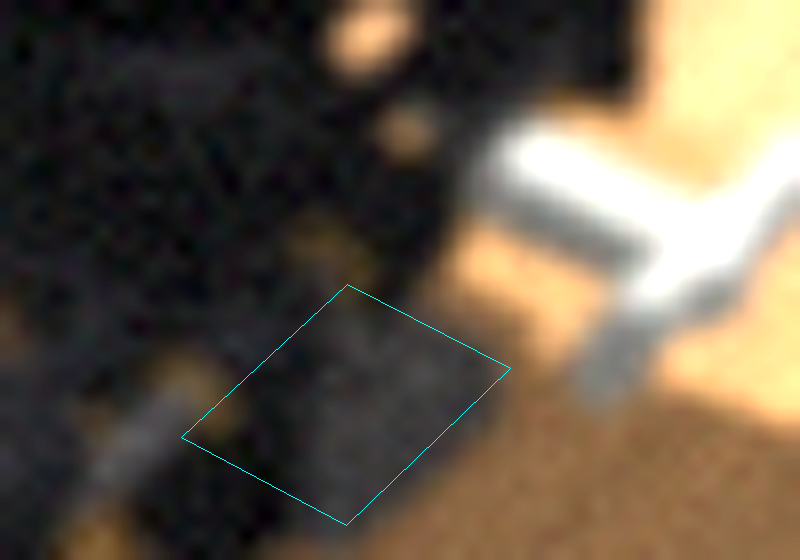

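```bash
python3 -m crank '[[0,[0,0.004,0],[0,0,0]],[0,[0,0.008,0],[0,0,0]],[0,[0,0.012,0],[0,0,0]],[0,[0,0.016,0],[0,0,0]],[0,[0,0.02,0],[0,0,0]],[0,[0.0005,0.024,0],[0,0,0]],[0,[0.0005,0.026,0],[0,0,0]],[0,[0.0005,0.026,0],[0,0,0]]]'; python3 -c "
from go import *
rel(b2w(49,-79.5,18))"
python3 -m crank '[[0,[0,0.002,0],[0,0,0]],[0,[0,0.004,0],[0,0,0]],[0,[0,0.006,0],[0,0,0]],[0,[0,0.006,0],[0,0,0]]]'; python3 -c "
from go import *
rel(b2w(49,-79.5,18))"
```

```text
clock: 12.3
tcp_pos: [577.8, 2.1, 19.7]
ee_rot: [0.0, 0.999, -0.034, -0.0]
force: [-0.8, 0.0, 0.1]
finger_gap: 0.7
t 12.3 shift m [-0.0007  0.0093  0.0017] turn [ 0.0003  0.     -0.0027] | tcp [577.8   2.1  19.7] board [ 49.7 -70.2] F [-0.8  0.   0.1] gap 0.7
clock: 12.7
tcp_pos: [577.4, -3.8, 19.7]
ee_rot: [0.0, 0.999, -0.034, 0.0]
force: [0.6, -0.1, -0.6]
finger_gap: 0.2
t 12.7 shift m [-0.0008  0.0033  0.0017] turn [ 0.0003 -0.0001 -0.0026] | tcp [577.4  -3.8  19.7] board [ 49.8 -76.2] F [ 0.6 -0.1 -0.6] gap 0.2
```

```bash
python3 -m crank '[[0,[0,0.001,0],[0,0,0]],[0,[0,0.002,0],[0,0,0]],[0,[0,0.002,0],[0,0,0]]]'; python3 -m crank '[[0,[0,0.001,0],[0,0,0]],[0,[0,0.002,0],[0,0,0]],[0,[0,0.002,0],[0,0,0]]]';  python3 -m crank '[[0,[0,0.001,0],[0,0,0]],[0,[0,0.001,0],[0,0,0]]]'
```

```text
clock: 13.0
tcp_pos: [577.2, -5.5, 19.7]
ee_rot: [0.0, 0.999, -0.034, -0.0]
force: [-0.0, 0.4, 0.4]
finger_gap: 0.6
clock: 13.3
tcp_pos: [577.1, -7.6, 19.7]
ee_rot: [0.0, 0.999, -0.034, -0.0]
force: [0.7, 0.4, 0.1]
finger_gap: 0.3
clock: 13.5
tcp_pos: [577.0, -8.5, 19.7]
ee_rot: [0.0, 0.999, -0.034, -0.0]
force: [0.9, -0.2, -0.5]
finger_gap: 0.3
```

```bash
python3 -m crank '[[0,[0,0.001,0],[0,0,0]],[0,[0,0.0015,0],[0,0,0]],[0,[0,0.0015,0],[0,0,0]]]'; python3 -m crank '[[0,[0,0.001,0],[0,0,0]],[0,[0,0.0015,0],[0,0,0]],[0,[0,0.0015,0],[0,0,0]]]';  python3 -c "
from go import *
rel(b2w(49,-79.5,18))
c=env.camera('side')
crop(c,285,140,345,185,13,'pics/s8.png')"
```

```text
clock: 13.8
tcp_pos: [576.9, -10.0, 19.7]
ee_rot: [0.0, 0.999, -0.034, -0.0]
force: [-0.8, 0.8, -0.1]
finger_gap: 0.5
clock: 14.1
tcp_pos: [576.9, -11.0, 19.7]
ee_rot: [-0.0, 0.999, -0.033, 0.0]
force: [0.2, 1.7, 0.0]
finger_gap: 0.7
t 14.1 shift m [-0.0007 -0.0038  0.0017] turn [-0.0005 -0.0001 -0.0019] | tcp [576.9 -11.   19.7] board [ 49.7 -83.3] F [0.2 1.7 0. ] gap 0.7
```

View pics/s8.png

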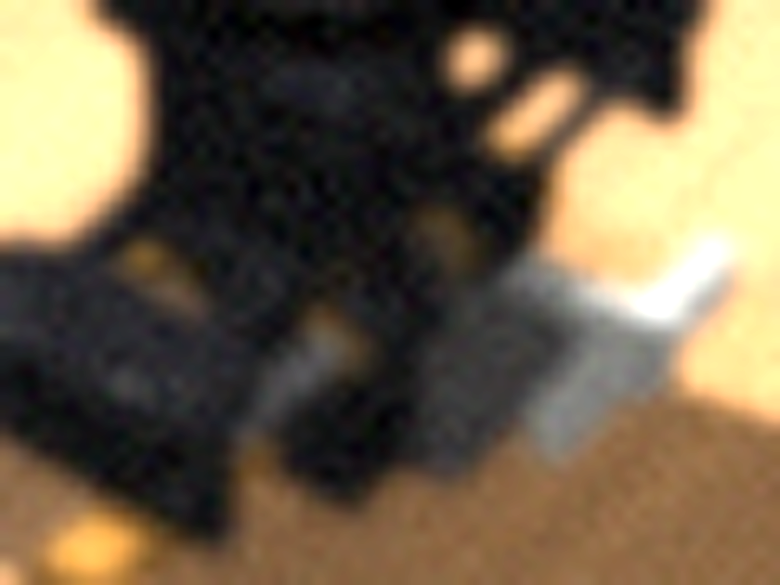

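```bash
python3 -m crank '[[0,[0,0.001,0],[0,0,0]],[0,[0,0.002,0],[0,0,0]],[0,[0,0.002,0],[0,0,0]]]'; python3 -m crank '[[0,[0,0.001,0],[0,0,0]],[0,[0,0.002,0],[0,0,0]],[0,[0,0.002,0],[0,0,0]]]'
```

```text
clock: 14.45
tcp_pos: [576.9, -11.1, 19.8]
ee_rot: [-0.001, 0.999, -0.033, 0.0]
force: [0.1, 6.0, -0.2]
finger_gap: 0.5
clock: 14.75
tcp_pos: [576.9, -11.2, 19.9]
ee_rot: [-0.002, 0.999, -0.032, 0.0]
force: [0.6, 9.7, 0.5]
finger_gap: 0.6
```

Home against the stop wall, with no further motion as force rises to 9.7 N. I'll back straight off along the rail, then up and away, and look.

```bash
python3 -m crank '[[0,[0,-0.004,0],[0,0,0]],[0,[0,-0.015,0],[0,0,0]],[0,[0,-0.03,0],[0,0,0]],[0,[0,-0.03,-0.03],[0,0,0]],[0,[0,-0.03,-0.07],[0,0,0]],[0,[0,-0.03,-0.11],[0,0,0]],[0,[-0.03,-0.06,-0.13],[0,0,0]],[0,[-0.06,-0.1,-0.14],[0,0,0]]]'; python3 -m crank '[[0,[-0.02,-0.045,0],[0,0,0]],[0,[-0.04,-0.09,0],[0,0,0]],[0,[-0.06,-0.135,0],[0,0,0]],[0,[-0.08,-0.18,0],[0,0,0]],[0,[-0.1,-0.22,0],[0,0,0]],[0,[-0.11,-0.24,0],[0,0,0]],[0,[-0.11,-0.24,0],[0,0,0]]]'; python3 -c "
from go import *
rel(b2w(51,54,100))
c=env.camera('side'); crop(c,225,140,385,260,5,'pics/s9.png')
c=env.camera('top'); crop(c,235,140,395,240,5,'pics/t9.png'); crop(c,340,145,395,185,14,'pics/t9z.png')"
```

```text
clock: 15.55
tcp_pos: [525.1, 87.3, 161.8]
ee_rot: [0.0, 0.999, -0.036, 0.002]
force: [-0.1, 1.3, 0.5]
finger_gap: 0.3
clock: 16.25
tcp_pos: [427.4, 339.4, 159.7]
ee_rot: [-0.001, 1.0, -0.03, -0.0]
force: [0.1, -0.1, -0.0]
finger_gap: 0.4
t 16.25 shift m [0.1723 0.2036 0.0591] turn [-0.0023  0.0008  0.0051] | tcp [427.4 339.4 159.7] board [-122.3  256.6] F [ 0.1 -0.1 -0. ] gap 0.4
```

View pics/s9.png

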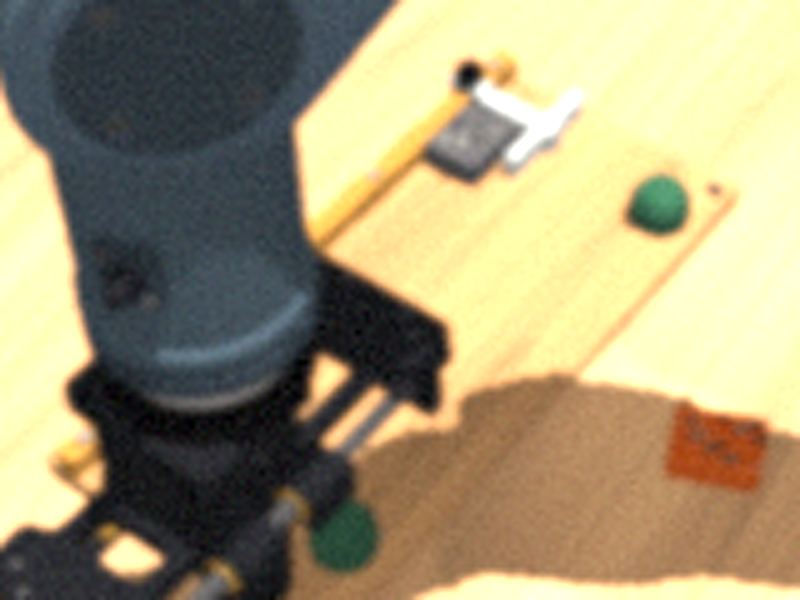

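View pics/t9z.png

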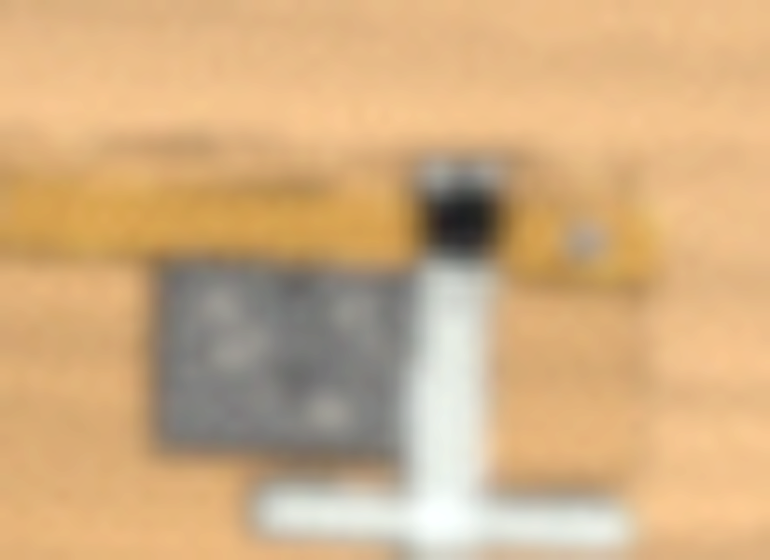

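View pics/t9.png

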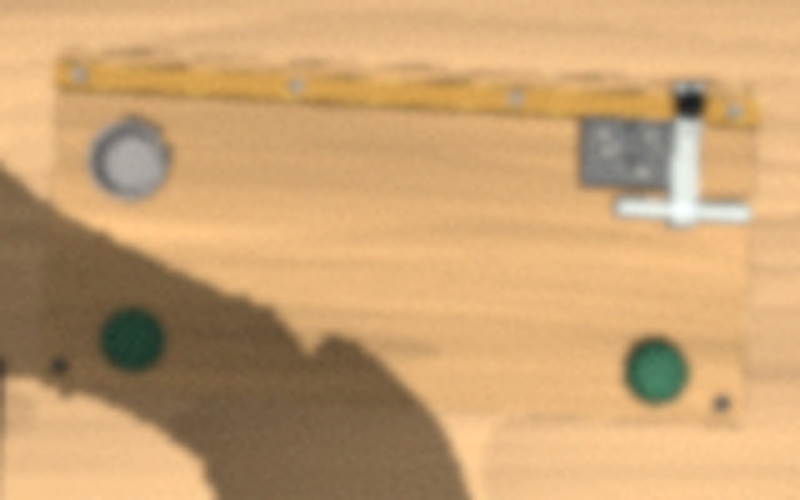

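```bash
python3 -c "
from chip import *
c=env.camera('top')
find(c,(346,159,369,182))
b=find(c,(346,159,368,181))
h=b[b[:,0]>0]
# near edge & far edge lines by bins in y
for lo in range(-135,-98,6):
    k=b[(b[:,1]>lo)&(b[:,1]<lo+6)]
    if len(k): print(lo+3,k[:,0].min().round(1),k[:,0].max().round(1))
"
```

```text
board-frame chip top: [  43.6 -121.6] [49.4 47.8] ang 2.4
board-frame chip top: [  49.3 -120.3] [36.7 45.9] ang 0.0
-132 31.3 67.2
-126 31.0 67.0
-120 31.3 67.2
-114 31.9 67.4
-108 32.1 67.7
-102 32.0 67.6
-96 33.1 65.8
```

```bash
python3 -c "
import cv2,numpy as np
def edge(im,cols,r0,r1,ch,sgn):
    out=[]
    for c in cols:
        p=cv2.GaussianBlur(im,(0,0),4)[r0:r1,c].astype(float)
        v=ch(p); g=np.gradient(v)*sgn; k=np.argmax(g); 
        a=g[max(k-6,0):k+7].clip(0); out.append(r0+max(k-6,0)+(a*np.arange(len(a))).sum()/a.sum())
    return np.array(out)
sat=lambda p:p[:,0]-p[:,2]  # B-R rises from brass to wood
br=lambda p:p.sum(1)
t0=cv2.imread('pics/topc.png'); 
cols=np.r_[220:600:5]
e=edge(t0,cols,80,135,sat,1); f=np.polyfit(cols,e,1); print('rail',f,np.std(e-np.polyval(f,cols)))
for fn,cs in (('pics/t3.png',np.r_[378:446:4]),('pics/t9.png',np.r_[592:662:4])):
    im=cv2.imread(fn); n=edge(im,cs,150,202,lambda p:p[:,2],1); g=np.polyfit(cs,n,1)
    d=n-np.polyval(f,cs); print(fn,'slope',g[0],'dist px5',d.mean().round(2),d[[0,-1]].round(2))
"
```

```text
rail [5.34671739e-02 8.01697425e+01] 5.076507656296215
pics/t3.png slope 0.042490390920284574 dist px5 75.75 [75.84 74.91]
pics/t9.png slope 0.12838683660372185 dist px5 78.56 [75.71 76.44]
```

```bash
python3 -c "
from station import env
print(env.sign_off()); print(env.read_state()['clock'])"
```

```text
the job is handed in; nothing more can be done
None
the job is handed in; nothing more can be done
```

I pushed the grey granite chip flat against the rail with the shut fingertips. I then slid it along the rail into the stop's inner corner, backed the hand off, raised it, moved it well clear and handed the job in. The robot's clock was about 16.4 s; no verdict was reported.

**Contact:** The push against the rail reached about 9.5 N and the push against the stop's wall about 9.7 N. In both, the tool moved no further as the force rose.

**Final pictures:** The chip is in the pocket with no visible gap to the rail or the wall. Its near edge is about as far from the rail as when it was pressed flat, within roughly 0.3 mm. The cup insert, both caps and the orange look-alike appear unmoved. I did not recheck the driver or the drawer, but the low moves stayed well away from both.

**Checks that disagreed:**
- The outline fit from the pixels suggested the chip was turned 0.02–0.03 rad and up to about 2 mm off the rail at the stop end. That is inside the limits, and the edge comparison did not show it.
- The edge comparison was noisy. Its fitted slope was thrown off by the stop's fence, so I relied on the offsets at the two ends.

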